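# Press a glued shoe heel and kick it out

## Task

The glued heel lying on the bed of the green bench press needs its pressing. Push the black handle down to the notch that the red peg on top of the press marks (counting pegs from the handle's side they stand for the second, third and fourth notch), not past it, and take your hand off so that the heel stays clamped for two seconds; then hold the red release button down until the handle has sprung all the way up, and last press the treadle right down to its stop and let it up again, so that the press kicks the heel into its tray. Do not touch the heel yourself, and leave the boot, bottle, brush and polish tin where they are.

Things in the scene. Friction and masses are not known exactly. Their poses are not given: they have to be found in the camera images.
- press: Green cast heel press fixed to the bench; origin on the bench under its middle, x away from the robot, y left at yaw 0, z up. All offsets below are (x, y, z) mm in this frame. Base x -90..65, y -125..135, 18 high. Column x 5..62, y -30..30, up to z 235. Handle's bearing plate x 48..62, y -115..-35, up to z 173. Dark button housing x -80..-20, y -105..-45, up to z 94.
- handle_hinge (a point): Hinge axis of the handle, at (30, -75, 150), along the press's x; the handle swings in the plane x = 30. Handle: straight, 165 long from the hinge, its last 75 a black grip 26 in diameter. It needs up to 1.1 N m, 8 N at the grip, pushed from its upper side.
- handle (a joint): Handle, rad. At 0 it is sprung up, pointing to the press's -y side, 0.95 above horizontal; pushed outward and down it grows (elevation = 0.95 - joint, stop at 1.05). Notches first to fifth at 0.2, 0.4, 0.6, 0.8, 1.0: taken about 0.04 past one it clicks and then holds there; let go between two, it springs back to the lower. Starts at 0 or in the first. Only the button lets it up.
- handle_grip (a point): Point on the handle's centreline, inside the black grip, 135 from the hinge; moves with the handle.
- release (a joint): Release button travel, m: 0 up, 0.011 fully down; spring 2.8 N at first, 5.5 N fully down. It carries the ratchet's pawl, so it bobs as the handle clicks. From about 0.007 on the handle is free and springs up in half a second; let go too soon, it catches in a lower notch.
- release_top (a point): Centre of the top of the round red button (36 in diameter), at (-50, -75, 112) when up; pressed straight down, it stands 18 above its housing's rim.
- treadle (a joint): Treadle, rad: 0 raised by its spring, 0.35 on its stop (plate level). Steel plate 70 wide (x), 100 long, rising towards +y; elevation = 0.35 - joint. Takes up to 1.4 N m, 17 N at the treadle point, and springs back up. It slides the brass pusher 94 towards +x, which shoves the heel off the bed into the tray: about a second for the stroke is right.
- treadle_hinge (a point): Hinge axis of the treadle, at (-10, 140, 34), along the press's x.
- treadle_pad (a point): Where to press the treadle: on its black rubber top with yellow strips, 80 along the plate from the hinge and 7 above its mid-plane; moves with it: about (-10, 213, 68) raised, (-10, 220, 41) on the stop.
- bed_center (a point): Centre of the steel bed's top under the pad, at (30, 75, 45). Bed x -10..65, y 35..115. Over it the column's overhang (x 5..62, y -30..115, z 195..235) carries a rubber pad, 48 in diameter, 4 above the heel, that comes down 4 per notch. A brass pusher, 50 wide, stands on the robot's side of the heel.
- tray_center (a point): Centre of the open steel tray fixed to the press beyond the bed, on the floor of the tray (135, 75, 8); 140 x 140 outside, walls 35 high and 5 thick.
- heel: The work: a loose D-shaped shoe heel 70 (x) x 62 x 25 high, tan with a black top, lying on the bed under the pad; origin at the middle of its underside, flat side to the pusher.
- heel_center (a point): Centre of the heel, 12.5 above its origin.
- peg_red: Red peg, 21 in diameter, 22 high, origin at its foot, one of three in a row along y on top of the overhang (x 37, z 235). Its place marks the notch to use: y = -10 (nearest the handle, two white dots) second, y = 30 (middle, three dots) third, y = 70 (farthest, four dots) fourth notch.
- peg_grey1: Grey peg like the red one, in one of the other two places; means nothing.
- peg_grey2: Grey peg like the red one, in the remaining place; means nothing.
- boot: Brown ankle boot beyond the treadle, 204 long (x, toe +x) x 68 wide x 165 high, loose; origin under its middle. Leave alone.
- spray: Blue bottle with a white cap standing beyond the end of the handle, 64 in diameter, 250 high; origin under its middle. Leave alone.
- brush: Shoe brush, dark wood back with black bristles down, 160 long (x) x 52 x 47 high, lying on the bench under the swing of the handle; origin under its middle. Leave alone.
- polish: Flat polish tin, red with a steel lid, 87 in diameter, 30 high, beside the tray; origin under its middle. Leave alone.
There are look-alikes about, which are no part of the job. There is more than one size of the heel; the job needs the smallest.

How it is judged:
On the way, in this order (a step that is already met when the one before it is completed fails the run):
1. for 1.5 s the handle rests in the marked notch, untouched, clamping the heel on the bed (((y of peg_red in the frame of press between -0.03 and 0.01 m and value of joint handle between 0.35 and 0.46 rad) or (y of peg_red in the frame of press between 0.01 and 0.05 m and value of joint handle between 0.55 and 0.66 rad) or (y of peg_red in the frame of press between 0.05 and 0.09 m and value of joint handle between 0.75 and 0.86 rad)) and contact force between the fingers and press below 0.3 N and horizontal distance between heel_center and bed_center below 0.02 m and height (world z) of heel_center above 0.05 m), for 1.5 s.
2. the handle is sprung up again (joint under 0.08) with the heel still on the bed (value of joint handle below 0.08 rad and horizontal distance between heel_center and bed_center below 0.02 m and height (world z) of heel_center above 0.05 m), for 0.1 s.
3. the treadle is pressed to its stop (joint over 0.32) (value of joint treadle above 0.32 rad), for 0.05 s.
At the end, for the whole second after the job is handed in: The heel lies or leans at rest inside the press's tray (centre at press x 70..205 mm, y 5..145 mm, below 50 mm height), the handle is up (under 0.08 rad), the release button and the treadle are up (under 3 mm and 0.04 rad), and boot, bottle, brush and tin are within 30 mm of where they were (x of heel_center in the frame of press between 0.07 and 0.205 m and y of heel_center in the frame of press between 0.005 and 0.145 m and height (world z) of heel_center below 0.05 m and linear speed of heel below 0.02 m/s and value of joint handle below 0.08 rad and value of joint release below 0.003 m and value of joint treadle below 0.04 rad and distance of each of boot, spray, brush, polish from where it was at the start of the episode below 0.03 m); the robot touches nothing.
It fails at once if the handle goes more than 0.19 rad past the marked notch, into the next one ((y of peg_red in the frame of press between -0.03 and 0.01 m and value of joint handle above 0.59 rad) or (y of peg_red in the frame of press between 0.01 and 0.05 m and value of joint handle above 0.79 rad) or (y of peg_red in the frame of press between 0.05 and 0.09 m and value of joint handle above 0.99 rad)).
It fails at once if the gripper touches the heel (contact force between the fingers and heel above 0.5 N).
It fails at once if the boot, bottle, brush or tin is moved by more than 30 mm or tipped over (distance of any of boot, spray, brush, polish from where it was at the start of the episode above 0.03 m or angle between any of boot, spray, brush, polish's own z axis and vertical above 0.4 rad).
It also fails if it takes over 53 s, if anything falls off the work surface, if the arm or the gripper's body presses on something with over 40 N, if the wrist force passes 120 N, or if a joint passes its speed limit or range.

## Robot

A 6-joint arm with a two-finger parallel gripper is mounted at the origin on the work surface. World frame = base frame: x ahead of the robot, y to its left, z up, the work surface at z = 0. Lengths are in m, angles in rad, forces in N, time in s.
With the tool pointing down it reaches from about 0.275 to 0.725 m from the base axis. Payload 15.9 kg.
Tool frame: the origin (TCP) lies midway between the tips of the shut fingers; the grasp point (between the pads) lies tcp_to_grasp behind it (tcp_to_grasp is the distance from the TCP to the grasp point, in m); z points along the fingers, y is the line along which they close (so a half turn about z gives the same grasp; the last joint's range is limited). The gripper opens to 85 mm and grips with 20 to 120 N. Pads are 22 mm wide; open, the fingers measure 114 mm over their backs; the gripper's body (76 mm by 85 mm) begins 54 mm behind the grasp point. The pads swing forward as they close: fully open they stand 13 mm farther back than shut.
Start: joints at [-1.208, 0.213, -0.034, 1.323, 0, 1.571], TCP at [0.177, -0.467, 0.231] pointing down, gripper open.
Joint ranges: [-2.98, 2.98], [-0.74, 1.72], [-1.14, 1.35], [-2.1, 2.04], [-1.57, 1.44], [-3.14, 3.14]. Speed limits (rad/s): [1.89, 1.89, 2.39, 2.57, 3.14, 3.14].

## Interface

Orientations are given as [roll, pitch, yaw] about the fixed x, y, z axes, in that order (R = Rz(yaw) Ry(pitch) Rx(roll)).
In Python, from workcell import state, camera, calibration, job_done, masks_of, landmark_of, tcp_to_grasp gives the robot as it stands.
- The arm moves only by the tool arm_command, never from a script. Its argument "deltas" is a list of rows, each an object of numbers: "x", "y", "z": the shift along the world's x, y, z each as a share of 0.03 m, from -1 to 1; "wx", "wy", "wz": the turn, a rotation vector about the world's x, y, z each as a share of 0.12 rad, from -1 to 1; "grip": the opening, from -1 (shut) to 1 (fully open). In form: [{"x": .., "y": .., "z": .., "wx": .., "wy": .., "wz": .., "grip": ..}, ...]. A call has 1 to 5 rows; each row shifts and turns the commanded pose from where the row before left it; what a row does not reach is not made up. A row lasts 1/12 s, in which the tool goes at most 41.7 mm and 7.16 degrees, less where a joint would pass 70% of its speed; a pose out of reach is approached as far as the arm can. A call with a number of a shift or a turn outside -1 to 1 is refused whole. A call with a gripper value outside its range is refused whole. The fingers move at their own pace and stop on an object; the grip force is fixed at half the most. Time passes only in rows, so rows that do not move let the fingers close. It gives the time, the measured TCP pose, the force, the opening and the grip force at its end, in the units of the state.
- state(): the state, without advancing time (a new reading comes with each control period).
- camera(name): name is "scene" or "top" or "wrist"; returns the picture (400x640x3 uint8, red, green, blue); there is no depth.
- calibration(name): a dict with "K" (3x3 intrinsics, pixels), "world_to_cam" (4x4, takes a point from world to camera coordinates). Camera axes: x right, y up, looking along -z (the intrinsics and any distortion apply to the point x, -y, -z); pixel columns grow to the right and rows downward; lengths in m; the calibration is good to about 2 mm. A picture is of the moment at which its call begins: read the wrist's pose just before it. calibration takes no time and is no camera call; for the wrist camera it gives the pose at the moment of the call.
- job_done(): hands the job in; it is judged then, once.
Trained networks look in the newest picture that a camera, given by its name, has taken for a name from the list of things; names that differ only in an ending like _2 or _b are one class to them, and where a whole thing is asked for, a point or a joint stands for the part that bears it (a point fixed in the world has none). Each returns a list of dicts, best first, with "confidence" (0 to 1); they miss things now and then, are a little off and sometimes report something else, mostly with a low value. They report only what shows in the picture. A call takes as long as a camera call. They do not tell look-alikes from the thing itself.
- masks_of(camera, query): "region" (400x640 bool, what is visible of it).
- landmark_of(camera, query): "centre" ([x, y, z] in m, in the coordinates of the camera as it stood for that picture, good to about 4 mm: a listed point, or the origin of a listed thing).
The state is a dict: "clock": time; "joints": joint angles; "qvel": joint speeds; "joint_torque": joint torques, N m; "tcp_pos": TCP position; "ee_rot": TCP orientation; "wrist_force": force on the tool from outside, world axes, zero at the start; "moment": the same for the moment, N m; "finger_gap": finger opening in m; "grip_force": force on a finger pad.
Only numpy, scipy, OpenCV 4.12 (cv2) and the standard library are available. Lean on these libraries where they do the work, as an engineer would, in place of code of your own. Each camera call takes 0.05 s, during which the arm holds its last target. There are 200 camera calls.

## Working session

There is one attempt and no reset: what is moved stays moved. The work goes in short steps, Python scripts to look and compute and a tool call to move; the robot and the scene stay as the last step left them, time stands still between calls to the robot, and variables do not carry over. Pictures are saved under pics/ and viewed, at most 10 in all, crops included, and the job is handed in when it is done.

Besides the shell and the picture viewer there is one more tool, called after ">>>" by a JSON object that holds its "op" and its "data", one argument or row to a line. arm_command: Moves the arm, as the interface text tells. Its arguments: {"type":"object","properties":{"deltas":{"type":"array","items":{"type":"object","properties":{"x":{"type":"number","minimum":-1,"maximum":1},"y":{"type":"number","minimum":-1,"maximum":1},"z":{"type":"number","minimum":-1,"maximum":1},"wx":{"type":"number","minimum":-1,"maximum":1},"wy":{"type":"number","minimum":-1,"maximum":1},"wz":{"type":"number","minimum":-1,"maximum":1},"grip":{"type":"number"}}}}},"required":["deltas"]}

```bash
mkdir -p pics; cat > h.py <<'E'
import numpy as np, cv2
from workcell import *
def w(cam,p):
    T=np.array(calibration(cam)["world_to_cam"]); return (np.linalg.inv(T)@np.r_[p,1])[:3]
def save(cam,n):
    im=camera(cam); cv2.imwrite(f"pics/{n}.png",im[:,:,::-1]); return im
E
python3 - <<'E'
from h import *
a=save("scene","s1");b=save("top","t1")
cv2.imwrite("pics/both.png",cv2.resize(np.vstack([a,b]),(800*600//800,600) if 0 else (480,600))[:,:,::-1])
for c in("scene","top"):
  for q in["press","handle_hinge","handle_grip","release_top","treadle_pad","treadle_hinge","bed_center","tray_center","heel","peg_red","peg_grey1","boot","spray","brush","polish"]:
    print(c,q,[(round(d["confidence"],2),w(c,d["centre"]).round(3).tolist()) for d in landmark_of(c,q)][:4])
print(state(),tcp_to_grasp)
E
```

```text
scene press [(0.71, [0.523, 0.061, -0.001])]
scene handle_hinge [(0.96, [0.576, -0.007, 0.154]), (0.37, [0.547, 0.097, 0.23])]
scene handle_grip [(0.95, [0.598, -0.074, 0.263])]
scene release_top [(0.47, [0.498, -0.031, 0.11])]
scene treadle_pad [(0.81, [0.444, 0.254, 0.068]), (0.29, [0.336, 0.435, -0.001])]
scene treadle_hinge [(0.68, [0.468, 0.189, 0.032])]
scene bed_center [(0.74, [0.336, 0.435, -0.0]), (0.63, [0.529, 0.142, 0.042])]
scene tray_center [(0.93, [0.625, 0.175, 0.008])]
scene heel [(0.8, [0.272, 0.289, -0.002]), (0.65, [0.662, 0.378, -0.0]), (0.54, [0.53, 0.142, 0.047])]
scene peg_red [(0.48, [0.535, 0.136, 0.237]), (0.47, [0.546, 0.094, 0.229])]
scene peg_grey1 [(0.63, [0.566, 0.063, 0.235]), (0.52, [0.548, 0.094, 0.231])]
scene boot [(0.7, [0.335, 0.432, 0.0]), (0.66, [0.568, -0.14, -0.002])]
scene spray [(0.58, [0.665, -0.269, 0.001])]
scene brush [(0.81, [0.568, -0.138, -0.002]), (0.38, [0.531, 0.137, 0.236]), (0.27, [0.445, 0.254, 0.069])]
scene polish [(0.7, [0.687, -0.013, -0.001]), (0.24, [0.529, 0.141, 0.041])]
top press [(0.63, [0.521, 0.059, 0.001])]
top ha
[... 843 characters left out ...]
 -0.004])]
{'clock': 1.6, 'joints': array([-1.20797511e+00,  2.12881607e-01, -3.44322568e-02,  1.32347605e+00,
        9.33291628e-06,  1.57080172e+00]), 'qvel': array([ 0.00179393,  0.00047423,  0.00168249, -0.00213508,  0.00116578,
        0.00060213]), 'joint_torque': array([ 1.00951216e-03, -6.85978317e+01,  4.87311137e+01,  1.85447992e-03,
       -2.44656130e-04,  8.36747716e-06]), 'tcp_pos': array([ 0.17745255, -0.46743066,  0.23130222]), 'ee_rot': array([ 3.14158624e+00, -9.33295088e-06,  3.62815824e-01]), 'wrist_force': array([-0.5931793 , -0.84138545, -0.6790815 ]), 'moment': array([-0.03101217, -0.02743544,  0.05004361]), 'grip_force': 0.0, 'finger_gap': 0.08558798221024826} 0.0187
```

View pics/s1.png

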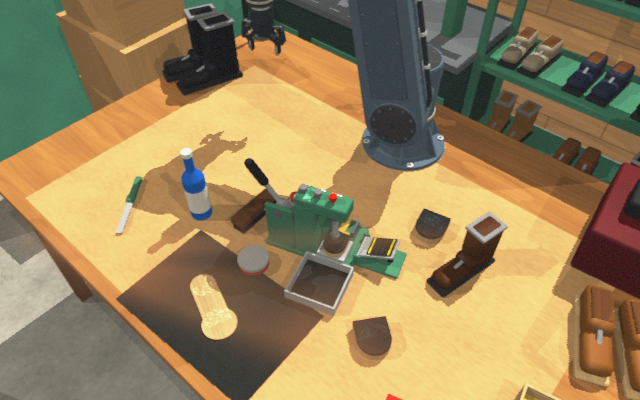

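View pics/t1.png

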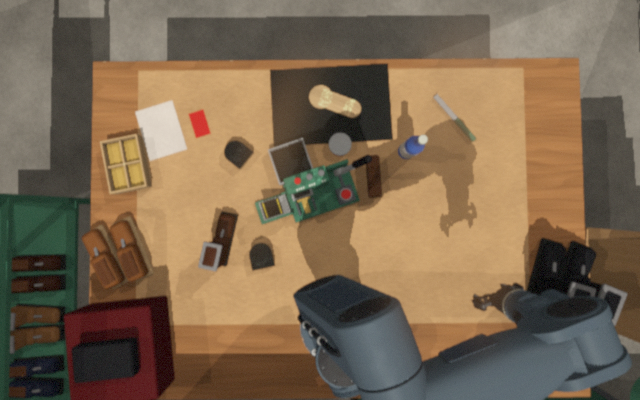

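```bash
cat >> h.py <<'E'
P={"press":(0,0,0),"handle_hinge":(30,-75,150),"release_top":(-50,-75,112),"treadle_pad":(-10,213,68),"treadle_hinge":(-10,140,34),"bed_center":(30,75,45),"tray_center":(135,75,8)}
E
python3 - <<'E'
from h import *
from scipy.optimize import least_squares
A=[];B=[]
for c in("scene","top"):
  camera(c)
  for q,p in P.items():
    for d in landmark_of(c,q):
      x=w(c,d["centre"])
      if np.linalg.norm(x-np.r_[.52,.06,.06])<.25 and abs(x[2]-p[2]/1e3)<.02: A.append(np.array(p)/1e3);B.append(x);break
A=np.array(A);B=np.array(B)
f=lambda v:A@np.array([[np.cos(v[2]),np.sin(v[2]),0],[-np.sin(v[2]),np.cos(v[2]),0],[0,0,1]])+[v[0],v[1],0]-B
r=least_squares(lambda v:f(v).ravel(),[.52,.06,.3],loss="soft_l1",f_scale=.004)
v=r.x;print(v.round(4));print((f(v)*1e3).round(1))
np.save("pose.npy",v)
R=np.array([[np.cos(v[2]),-np.sin(v[2]),0],[np.sin(v[2]),np.cos(v[2]),0],[0,0,1]])
im=camera("scene").copy();im4=cv2.resize(im,None,fx=4,fy=4,interpolation=cv2.INTER_CUBIC)
C=calibration("scene");K=np.array(C["K"]);T=np.array(C["world_to_cam"])
pr={**P,"p2":(37,-10,257),"p3":(37,30,257),"p4":(37,70,257),"g0":(30,-75-165*np.cos(.95),150+165*np.sin(.95)),"heel":(30,75,57)}
for n,p in pr.items():
  x=T@np.r_[R@(np.array(p)/1e3)+[v[0],v[1],0],1]; u=K@(x[:3]*[1,-1,-1]);u=u[:2]/u[2]
  cv2.circle(im4,tuple((u*4).astype(int)),4,(255,0,255),1)
  cv2.putText(im4,n[:4],tuple((u*4).astype(int)),0,.4,(255,255,255),1)
  print(n,u.round(),(R@(np.array(p)/1e3)+[v[0],v[1],0]).round(4))
cv2.imwrite("pics/c1.png",im4[580:1180,900:1660,::-1])
E
```

```text
[0.5209 0.0587 0.3283]
[[-1.  -3.5  2. ]
 [-1.8  3.   0.2]
 [ 1.6  0.8  0.2]
 [ 2.   4.8  2.5]
 [ 2.7 -1.3  1.8]
 [-0.8 -0.9  5.3]
 [-0.6 -2.8  0. ]
 [ 2.3  0.7  0.7]
 [ 1.  -2.3 -1.5]
 [-2.7  2.4 -1.5]
 [-2.6  0.5 -4.1]
 [ 2.  -3.6  1.5]
 [-2.1  2.8  7. ]]
press [314. 240.] [0.5209 0.0587 0.    ]
handle_hinge [283. 205.] [ 0.5735 -0.0026  0.15  ]
release_top [296. 195.] [ 0.4978 -0.0284  0.112 ]
treadle_pad [388. 246.] [0.4428 0.2571 0.068 ]
treadle_hinge [362. 245.] [0.4663 0.188  0.034 ]
bed_center [335. 246.] [0.5251 0.1394 0.045 ]
tray_center [320. 284.] [0.6245 0.1733 0.008 ]
p2 [303. 186.] [0.5592 0.0612 0.257 ]
p3 [318. 190.] [0.5463 0.0991 0.257 ]
p4 [333. 195.] [0.5334 0.1369 0.257 ]
g0 [246. 159.] [ 0.6045 -0.0934  0.2842]
heel [335. 244.] [0.5251 0.1394 0.057 ]
```

View pics/c1.png

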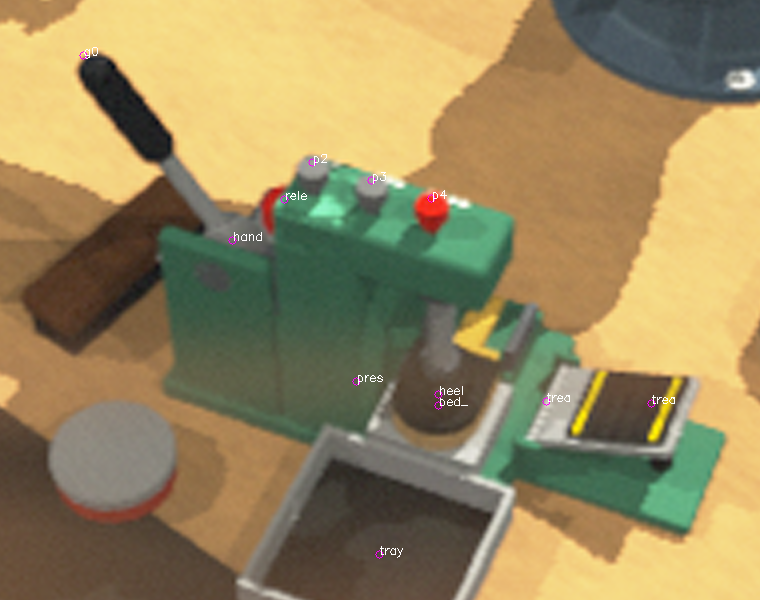

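The red peg (333,197) stands in the far place with four dots, so I need the fourth notch (0.8). Heel candidates are the bed one (335,240) and two larger ones on the bench, at (432,222) and (372,335). The one on the bed is the job's, and it stays untouched. The handle is at about 0. I'm closing the gripper and moving above the handle.

>>> {"op": "arm_command", "data": {
  "deltas": [
    {"x": 0.5, "y": 0.5, "z": 0.8, "wz": -0.3, "grip": -1},
    {"x": 0.8, "y": 0.8, "z": 0.8, "grip": -1},
    {"x": 0.8, "y": 0.8, "z": 0.8, "grip": -1},
    {"x": 0.8, "y": 0.8, "z": 0.6, "grip": -1},
    {"x": 0.8, "y": 0.8, "z": 0.4, "grip": -1}
  ]
}}

```text
schema error: expected keys x, y, z, wx, wy, wz, grip
```

>>> {"op": "arm_command", "data": {
  "deltas": [
    {"x": 0.9, "y": 0.9, "grip": -1},
    {"x": 0.9, "y": 0.9, "grip": -1},
    {"x": 0.9, "y": 0.9, "grip": -1},
    {"x": 0.9, "y": 0.9, "grip": -1},
    {"x": 0.9, "y": 0.9, "grip": -1}
  ]
}}

```text
schema error: expected keys x, y, z, wx, wy, wz, grip
```

>>> {"op": "arm_command", "data": {
  "deltas": [
    {"x": 0.9, "y": 0.9, "grip": -1},
    {"x": 0.9, "y": 0.9, "grip": -1},
    {"x": 0.9, "y": 0.9, "grip": -1},
    {"x": 0.7, "y": 0.7, "grip": -1},
    {"grip": -1}
  ]
}}

```text
schema error: expected keys x, y, z, wx, wy, wz, grip
```

>>> {"op": "arm_command", "data": {
  "deltas": [
    {"x": 0.5, "y": 0.5, "z": 0.8, "wx": 0, "wy": 0, "wz": -0.3, "grip": -1},
    {"x": 0.8, "y": 0.8, "z": 0.8, "wx": 0, "wy": 0, "wz": 0, "grip": -1},
    {"x": 0.8, "y": 0.8, "z": 0.8, "wx": 0, "wy": 0, "wz": 0, "grip": -1},
    {"x": 0.8, "y": 0.8, "z": 0.6, "wx": 0, "wy": 0, "wz": 0, "grip": -1},
    {"x": 0.8, "y": 0.8, "z": 0.4, "wx": 0, "wy": 0, "wz": 0, "grip": -1}
  ]
}}

```text
clock: 2.87
tcp_pos: [0.2894, -0.3555, 0.3353]
ee_rot: [3.14, -0.001, 0.326]
wrist_force: [-0.2, -0.9, 0.0]
finger_gap: 0.0256
grip_force: 0.0
```

>>> {"op": "arm_command", "data": {
  "deltas": [
    {"x": 0.9, "y": 0.9, "z": 0, "wx": 0, "wy": 0, "wz": 0, "grip": -1},
    {"x": 0.9, "y": 0.9, "z": 0, "wx": 0, "wy": 0, "wz": 0, "grip": -1},
    {"x": 0.9, "y": 0.9, "z": 0, "wx": 0, "wy": 0, "wz": 0, "grip": -1},
    {"x": 0.9, "y": 0.9, "z": 0, "wx": 0, "wy": 0, "wz": 0, "grip": -1},
    {"x": 0.9, "y": 0.9, "z": 0, "wx": 0, "wy": 0, "wz": 0, "grip": -1}
  ]
}}

```text
clock: 3.28
tcp_pos: [0.4245, -0.2198, 0.3335]
ee_rot: [3.141, -0.0, 0.327]
wrist_force: [-0.1, -0.5, -0.4]
finger_gap: -0.0
grip_force: 0.0
```

```bash
cat >> h.py <<'E'
v=np.load("pose.npy");c,s=np.cos(v[2]),np.sin(v[2])
R=np.array([[c,-s,0],[s,c,0],[0,0,1]]);o=np.array([v[0],v[1],0])
def rep():
    S=state();print("t",S["clock"],"tcp",S["tcp_pos"].round(4),"rot",S["ee_rot"].round(3),"press",((S["tcp_pos"]-o)@R*1e3).round(1),"F",S["wrist_force"].round(1),"gap",round(S["finger_gap"],3))
    return S
def go(p):  # rows of full units from here to press-frame point
    d=(R@(np.array(p)/1e3)+o-state()["tcp_pos"])/.03; print(p,"units",d.round(2))
E
python3 -c "
from h import *
S=rep();go((30,-125,300))
T=np.linalg.inv(np.array(calibration('wrist')['world_to_cam']));print('wristcam rel tcp',(T[:3,3]-S['tcp_pos']).round(3))"
```

```text
t 3.2833 tcp [ 0.4245 -0.2198  0.3335] rot [ 3.141 -0.     0.327] press [-181.1 -232.5  333.5] F [-0.1 -0.5 -0.4] gap -0.0
(30, -125, 300) units [ 5.51  5.66 -1.12]
wristcam rel tcp [0.08  0.027 0.141]
```

>>> {"op": "arm_command", "data": {
  "deltas": [
    {"x": 0.9, "y": 0.9, "z": 0, "wx": 0, "wy": 0, "wz": 0, "grip": -1},
    {"x": 0.9, "y": 0.9, "z": 0, "wx": 0, "wy": 0, "wz": 0, "grip": -1},
    {"x": 0.9, "y": 0.9, "z": 0, "wx": 0, "wy": 0, "wz": 0, "grip": -1},
    {"x": 0.9, "y": 0.9, "z": 0, "wx": 0, "wy": 0, "wz": 0, "grip": -1},
    {"x": 0.9, "y": 0.9, "z": 0, "wx": 0, "wy": 0, "wz": 0, "grip": -1}
  ]
}}

```text
clock: 3.7
tcp_pos: [0.5595, -0.0847, 0.3334]
ee_rot: [3.141, -0.0, 0.327]
wrist_force: [1.0, -1.1, 0.5]
finger_gap: -0.0004
grip_force: 0.0
```

>>> {"op": "arm_command", "data": {
  "deltas": [
    {"x": 0.7, "y": 0.7, "z": 0, "wx": 0, "wy": 0, "wz": 0, "grip": -1},
    {"x": 0.3, "y": 0.4, "z": -0.2, "wx": 0, "wy": 0, "wz": 0, "grip": -1},
    {"x": 0, "y": 0, "z": -0.4, "wx": 0, "wy": 0, "wz": 0, "grip": -1},
    {"x": 0, "y": 0, "z": -0.4, "wx": 0, "wy": 0, "wz": 0, "grip": -1},
    {"x": 0, "y": 0, "z": 0, "wx": 0, "wy": 0, "wz": 0, "grip": -1}
  ]
}}

```text
clock: 4.12
tcp_pos: [0.5878, -0.0533, 0.3009]
ee_rot: [-3.14, 0.003, 0.327]
wrist_force: [0.4, -0.0, -0.1]
finger_gap: -0.0001
grip_force: 0.0
```

```bash
python3 - <<'E'
from h import *
rep()
for j in (0,.2,.4,.6,.8,.89):
    e=.95-j;r=132 if j<.5 else 130
    p=(30,-75-r*np.cos(e)+13*np.sin(e)+13, 150+r*np.sin(e)+13*np.cos(e)); print(j,np.round(p,1)); go(p)
im=save("wrist","w1")
E
```

```text
t 4.1167 tcp [ 0.5878 -0.0533  0.3009] rot [-3.14e+00  3.00e-03  3.27e-01] press [  27.1 -127.6  300.9] F [ 0.4 -0.  -0.1] gap -0.0
0 [  30.  -128.2  264.9]
(30, np.float64(-128.20776624697078), np.float64(264.9327267952278)) units [ 0.1   0.01 -1.2 ]
0.2 [  30.  -149.7  249.5]
(30, np.float64(-149.721626811041), np.float64(249.48827161843977)) units [ 0.33 -0.67 -1.71]
0.4 [  30.  -167.7  230.1]
(30, np.float64(-167.7383029357562), np.float64(230.07753300562058)) units [ 0.52 -1.24 -2.36]
0.6 [  30.  -179.7  206.8]
(30, np.float64(-179.66078117323838), np.float64(206.78856023622458)) units [ 0.65 -1.61 -3.14]
0.8 [  30.  -188.6  182.3]
(30, np.float64(-188.5975444095287), np.float64(182.28098123473643)) units [ 0.75 -1.89 -3.95]
0.89 [  30.  -191.   170.8]
(30, np.float64(-190.98653810734376), np.float64(170.77192786148544)) units [ 0.77 -1.97 -4.34]
```

View pics/w1.png

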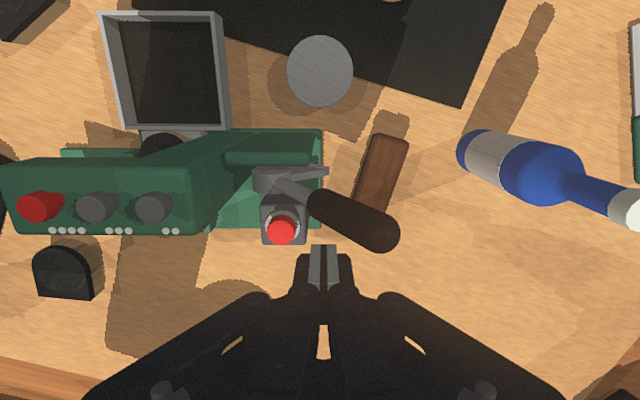

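```bash
python3 - <<'E'
from h import *
camera("wrist")
for q in("handle_grip","handle_hinge","release_top","peg_red","peg_grey1","tray_center"):
  for d in landmark_of("wrist",q)[:2]: print(q,round(d["confidence"],2),((w("wrist",d["centre"])-o)@R*1e3).round(1))
C=calibration("wrist");K=np.array(C["K"]);T=np.array(C["world_to_cam"])
for p in[(30,-75-135*np.cos(.95),150+135*np.sin(.95)),(30,-75-165*np.cos(.95),150+165*np.sin(.95)),(27.1,-127.6,300.9),(-50,-75,112)]:
  x=T@np.r_[R@(np.array(p)/1e3)+o,1];u=K@(x[:3]*[1,-1,-1]);print(np.round(p),(u[:2]/u[2]).round())
E
```

```text
handle_grip 0.91 [  27.4 -153.3  259.7]
handle_grip 0.51 [ 41.6  27.7 237.7]
handle_hinge 0.59 [ 31.5 -72.8 151.1]
release_top 0.84 [-48.5 -74.6 114.7]
release_top 0.7 [-2.1  0.7 -3.1]
peg_red 0.67 [ 38.6  75.3 235.3]
peg_red 0.5 [-50.1 -73.8 115.2]
peg_grey1 0.93 [ 43.6  29.3 237. ]
tray_center 0.61 [139.   79.1   6.4]
tray_center 0.51 [ 40.8  -9.7 235. ]
[  30. -154.  260.] [360. 223.]
[  30. -171.  284.] [394. 240.]
[  27. -128.  301.] [322. 258.]
[-50 -75 112] [280. 234.]
```

>>> {"op": "arm_command", "data": {
  "deltas": [
    {"x": 0.1, "y": 0, "z": -0.7, "wx": 0, "wy": 0, "wz": 0, "grip": -1},
    {"x": 0, "y": 0, "z": -0.5, "wx": 0, "wy": 0, "wz": 0, "grip": -1},
    {"x": 0.12, "y": -0.34, "z": -0.25, "wx": 0, "wy": 0, "wz": 0, "grip": -1},
    {"x": 0.12, "y": -0.34, "z": -0.25, "wx": 0, "wy": 0, "wz": 0, "grip": -1},
    {"x": 0.06, "y": -0.2, "z": -0.22, "wx": 0, "wy": 0, "wz": 0, "grip": -1}
  ]
}}

```text
clock: 4.93
tcp_pos: [0.6008, -0.0809, 0.2456]
ee_rot: [-3.141, -0.0, 0.327]
wrist_force: [0.2, 2.5, 3.7]
finger_gap: 0.0001
grip_force: 1.9
```

>>> {"op": "arm_command", "data": {
  "deltas": [
    {"x": 0.06, "y": -0.2, "z": -0.22, "wx": 0, "wy": 0, "wz": 0, "grip": -1},
    {"x": 0.06, "y": -0.17, "z": -0.22, "wx": 0, "wy": 0, "wz": 0, "grip": -1},
    {"x": 0.05, "y": -0.13, "z": -0.26, "wx": 0, "wy": 0, "wz": 0, "grip": -1},
    {"x": 0.04, "y": -0.12, "z": -0.26, "wx": 0, "wy": 0, "wz": 0, "grip": -1},
    {"x": 0.04, "y": -0.12, "z": -0.26, "wx": 0, "wy": 0, "wz": 0, "grip": -1}
  ]
}}

```text
clock: 5.35
tcp_pos: [0.6088, -0.1033, 0.2098]
ee_rot: [3.14, -0.002, 0.326]
wrist_force: [0.6, -2.2, 11.0]
finger_gap: -0.0001
grip_force: 4.6
```

```bash
python3 - <<'E'
from h import *
S=rep();p=(S["tcp_pos"]-o)@R*1e3
for h in(11,14.5):
  dy=-75-(p[1]-h);dz=p[2]-150;print("joint est",.95-(np.arctan2(dz,dy)-np.arcsin(13/np.hypot(dy,dz))))
camera("scene")
for d in landmark_of("scene","handle_grip")[:1]:
  g=(w("scene",d["centre"])-o)@R*1e3;print(g,.95-np.arctan2(g[2]-150,-75-g[1]))
go((30,-188.6,182.3));go((30,-191,170.8))
E
```

```text
t 5.35 tcp [ 0.6088 -0.1033  0.2098] rot [ 3.14e+00 -2.00e-03  3.26e-01] press [  30.9 -181.7  209.8] F [ 0.6 -2.2 11. ] gap -0.0
joint est 0.5788292896457875
joint est 0.588262566082207
[  28.7298311  -196.82223591  204.64752064] 0.528324143531983
(30, -188.6, 182.3) units [ 0.06 -0.23 -0.88]
(30, -191, 170.8) units [ 0.09 -0.3  -1.26]
```

>>> {"op": "arm_command", "data": {
  "deltas": [
    {"x": 0.02, "y": -0.08, "z": -0.25, "wx": 0, "wy": 0, "wz": 0, "grip": -1},
    {"x": 0.02, "y": -0.08, "z": -0.25, "wx": 0, "wy": 0, "wz": 0, "grip": -1},
    {"x": 0.02, "y": -0.08, "z": -0.25, "wx": 0, "wy": 0, "wz": 0, "grip": -1},
    {"x": 0.02, "y": -0.04, "z": -0.25, "wx": 0, "wy": 0, "wz": 0, "grip": -1},
    {"x": 0, "y": 0, "z": 0, "wx": 0, "wy": 0, "wz": 0, "grip": -1}
  ]
}}

```text
clock: 5.87
tcp_pos: [0.6107, -0.1113, 0.1788]
ee_rot: [3.141, -0.0, 0.326]
wrist_force: [1.9, -1.1, 6.2]
finger_gap: -0.0004
grip_force: 2.9
```

```bash
cat >> h.py <<'E'
def hest():
    S=rep();p=(S["tcp_pos"]-o)@R*1e3
    for h in(11,14.5):
      dy=-75-(p[1]-h);dz=p[2]-150;print("joint est",.95-(np.arctan2(dz,dy)-np.arcsin(13/np.hypot(dy,dz))))
    for c in("scene","top","wrist"):
      camera(c)
      for d in landmark_of(c,"handle_grip")[:1]:
        g=(w(c,d["centre"])-o)@R*1e3;print(c,round(d["confidence"],2),g.round(1),.95-np.arctan2(g[2]-150,-75-g[1]))
E
python3 -c "
from h import *
hest()"
```

```text
t 5.8667 tcp [ 0.6107 -0.1113  0.1788] rot [ 3.141 -0.     0.326] press [  30.2 -189.9  178.8] F [ 1.9 -1.1  6.2] gap -0.0
joint est 0.8255782494660497
joint est 0.8288701586655938
scene 0.95 [  32.3 -206.2  170.6] 0.7942584727704716
wrist 0.95 [  28.1 -208.5  166.6] 0.8265102211178442
```

>>> {"op": "arm_command", "data": {
  "deltas": [
    {"x": 0, "y": -0.02, "z": -0.09, "wx": 0, "wy": 0, "wz": 0, "grip": -1},
    {"x": 0, "y": -0.02, "z": -0.09, "wx": 0, "wy": 0, "wz": 0, "grip": -1},
    {"x": 0, "y": 0, "z": -0.08, "wx": 0, "wy": 0, "wz": 0, "grip": -1},
    {"x": 0, "y": 0, "z": 0, "wx": 0, "wy": 0, "wz": 0, "grip": -1}
  ]
}}

```text
clock: 6.5
tcp_pos: [0.6108, -0.112, 0.1718]
ee_rot: [3.141, -0.001, 0.327]
wrist_force: [1.8, -2.0, 7.4]
finger_gap: -0.0002
grip_force: 4.0
```

```bash
python3 -c "
from h import *
hest()"
```

```text
t 6.5 tcp [ 0.6108 -0.112   0.1718] rot [ 3.141e+00 -1.000e-03  3.270e-01] press [  30.  -190.6  171.8] F [ 1.8 -2.   7.4] gap -0.0
joint est 0.8805609479511161
joint est 0.8824102834561892
scene 0.67 [  30.3 -209.1  163.5] 0.8493521697933583
top 0.55 [ 30.8 -72.7 148.4] 3.4780144975034872
wrist 0.65 [  29.9 -208.1  156.3] 0.9027869618988542
```

>>> {"op": "arm_command", "data": {
  "deltas": [
    {"x": 0, "y": 0, "z": 0.15, "wx": 0, "wy": 0, "wz": 0, "grip": -1},
    {"x": 0, "y": 0, "z": 0.3, "wx": 0, "wy": 0, "wz": 0, "grip": -1},
    {"x": 0, "y": 0, "z": 0.6, "wx": 0, "wy": 0, "wz": 0, "grip": -1},
    {"x": 0, "y": 0, "z": 0.8, "wx": 0, "wy": 0, "wz": 0, "grip": -1},
    {"x": 0, "y": 0, "z": 0.5, "wx": 0, "wy": 0, "wz": 0, "grip": -1}
  ]
}}

```text
clock: 7.22
tcp_pos: [0.6102, -0.1117, 0.2443]
ee_rot: [3.141, -0.001, 0.327]
wrist_force: [0.6, 0.3, 0.9]
finger_gap: -0.0001
grip_force: 0.0
```

```bash
python3 -c "
from h import *
hest();go((-80,-150,240))"
```

```text
t 7.2167 tcp [ 0.6102 -0.1117  0.2443] rot [ 3.141e+00 -1.000e-03  3.270e-01] press [  29.6 -190.1  244.3] F [0.6 0.3 0.9] gap -0.0
joint est 0.390746343608283
joint est 0.4023675547923863
scene 0.84 [  30.8 -206.4  174.5] 0.765686844045576
top 0.77 [  30.4 -205.   167.5] 0.8164549403016317
wrist 0.95 [  29.1 -205.1  168.7] 0.8070303051259363
(-80, -150, 240) units [-3.88  0.08 -0.03]
```

>>> {"op": "arm_command", "data": {
  "deltas": [
    {"x": -0.4, "y": 0, "z": 0, "wx": 0, "wy": 0, "wz": -1, "grip": -1},
    {"x": -0.4, "y": 0, "z": 0, "wx": 0, "wy": 0, "wz": -1, "grip": -1},
    {"x": -0.4, "y": 0, "z": 0, "wx": 0, "wy": 0, "wz": -1, "grip": -1},
    {"x": -0.4, "y": 0, "z": 0, "wx": 0, "wy": 0, "wz": -1, "grip": -1},
    {"x": -0.4, "y": 0, "z": 0, "wx": 0, "wy": 0, "wz": -1, "grip": -1}
  ]
}}

```text
clock: 7.93
tcp_pos: [0.5451, -0.1281, 0.2408]
ee_rot: [-3.125, 0.002, -0.24]
wrist_force: [0.7, 0.1, 0.9]
finger_gap: 0.0001
grip_force: 0.0
```

>>> {"op": "arm_command", "data": {
  "deltas": [
    {"x": -0.4, "y": 0, "z": 0, "wx": 0, "wy": 0, "wz": -1, "grip": -1},
    {"x": -0.4, "y": 0, "z": 0, "wx": 0, "wy": 0, "wz": -1, "grip": -1},
    {"x": -0.4, "y": 0, "z": 0, "wx": 0, "wy": 0, "wz": -1, "grip": -1},
    {"x": -0.3, "y": 0.2, "z": 0, "wx": 0, "wy": 0, "wz": -1, "grip": -1},
    {"x": -0.3, "y": 0.4, "z": 0, "wx": 0, "wy": 0, "wz": -1, "grip": -1}
  ]
}}

```text
clock: 8.35
tcp_pos: [0.4208, -0.2478, 0.241]
ee_rot: [-2.997, 0.004, -0.624]
wrist_force: [-0.1, -0.9, -0.8]
finger_gap: 0.0001
grip_force: 0.0
```

>>> {"op": "arm_command", "data": {
  "deltas": [
    {"x": 0, "y": 0.4, "z": 0, "wx": 0, "wy": 0, "wz": -1, "grip": -1},
    {"x": 0, "y": 0.4, "z": 0, "wx": 0, "wy": 0, "wz": -1, "grip": -1},
    {"x": 0, "y": 0.4, "z": 0, "wx": 0, "wy": 0, "wz": -1, "grip": -1},
    {"x": 0, "y": 0.5, "z": 0, "wx": 0, "wy": 0, "wz": 0, "grip": -1},
    {"x": 0, "y": 0.5, "z": -0.3, "wx": 0, "wy": 0, "wz": 0, "grip": -1}
  ]
}}

```text
clock: 8.77
tcp_pos: [0.3395, -0.2639, 0.2336]
ee_rot: [-2.902, 0.004, -0.835]
wrist_force: [1.0, 0.0, -0.5]
finger_gap: 0.0
grip_force: 0.0
```

```bash
python3 -c "
from h import *
hest();go((-50,-75,122));
for c in('scene','top','wrist'):
  for d in landmark_of(c,'release_top')[:1]: print(c,d['confidence'],((w(c,d['centre'])-o)@R*1e3).round(1))"
```

```text
t 8.7667 tcp [ 0.3395 -0.2639  0.2336] rot [-2.902  0.004 -0.835] press [-275.8 -246.9  233.6] F [ 1.   0.  -0.5] gap 0.0
joint est 0.586083271655043
joint est 0.5921925371859312
scene 0.83 [  27.6 -205.5  174.4] 0.7648233482694455
wrist 0.9 [  26.5 -207.2  170.2] 0.7983863278836026
(-50, -75, 122) units [ 5.21  7.83 -3.71]
scene 0.57 [-50.  -73.8 110.3]
top 0.49 [-48.6 -73.3 110.8]
wrist 0.91 [-50.1 -75.5 116.1]
```

```bash
python3 -c "
from h import *
S=state();print(S['joints'].round(3),S['qvel'].round(3),S['joint_torque'].round(1))"
```

```text
[-0.831  0.064 -0.226  1.286  0.239  3.141] [-0.001 -0.003 -0.005  0.001  0.    -0.   ] [ -0.  -54.6  48.4   0.1   1.2  -0. ]
```

>>> {"op": "arm_command", "data": {
  "deltas": [
    {"x": 0, "y": 0, "z": 0, "wx": 0, "wy": 0, "wz": 0, "grip": -1},
    {"x": 0, "y": 0, "z": 0, "wx": 0, "wy": 0, "wz": 0, "grip": -1},
    {"x": 0, "y": 0, "z": 0, "wx": 0, "wy": 0, "wz": 0, "grip": -1}
  ]
}}

```text
clock: 9.47
tcp_pos: [0.3411, -0.263, 0.2333]
ee_rot: [-2.903, 0.005, -0.83]
wrist_force: [-0.1, 0.9, 0.2]
finger_gap: -0.0001
grip_force: 0.0
```

```bash
python3 -c "
from h import *
S=rep();print(S['joints'].round(3),S['qvel'].round(3))"
```

```text
t 9.4667 tcp [ 0.3411 -0.263   0.2333] rot [-2.903  0.005 -0.83 ] press [-274.  -246.6  233.3] F [-0.1  0.9  0.2] gap -0.0
[-0.831  0.064 -0.226  1.286  0.239  3.141] [-0.001 -0.002 -0.003 -0.     0.    -0.001]
```

```bash
cat >> h.py <<'E'
from scipy.spatial.transform import Rotation as Ro
def turn(yaw):
    S=state();C=Ro.from_euler("xyz",S["ee_rot"]);D=Ro.from_euler("xyz",[np.pi,0,yaw])
    print("turn units",((D*C.inv()).as_rotvec()/.12).round(2))
E
python3 -c "
from h import *
rep();turn(-.3);turn(0)"
```

```text
t 9.4667 tcp [ 0.3411 -0.263   0.2333] rot [-2.903  0.005 -0.83 ] press [-274.  -246.6  233.3] F [-0.1  0.9  0.2] gap -0.0
turn units [-1.72  1.04  4.4 ]
turn units [-1.89  0.79  6.89]
```

>>> {"op": "arm_command", "data": {
  "deltas": [
    {"x": 0, "y": 0, "z": 0.2, "wx": -0.35, "wy": 0.2, "wz": 0.88, "grip": -1},
    {"x": 0, "y": 0, "z": 0.2, "wx": -0.35, "wy": 0.2, "wz": 0.88, "grip": -1},
    {"x": 0, "y": 0, "z": 0.2, "wx": -0.34, "wy": 0.2, "wz": 0.88, "grip": -1},
    {"x": 0, "y": 0, "z": 0.2, "wx": -0.34, "wy": 0.2, "wz": 0.88, "grip": -1},
    {"x": 0, "y": 0, "z": 0.2, "wx": -0.34, "wy": 0.2, "wz": 0.88, "grip": -1}
  ]
}}

```text
clock: 9.88
tcp_pos: [0.3412, -0.2632, 0.2638]
ee_rot: [-3.14, -0.004, -0.295]
wrist_force: [0.5, 0.0, 0.5]
finger_gap: -0.0001
grip_force: 0.0
```

```bash
python3 -c "
from h import *
S=rep();print(S['joints'].round(3));turn(.3);turn(0)"
```

```text
t 9.8833 tcp [ 0.3412 -0.2632  0.2638] rot [-3.14  -0.004 -0.295] press [-273.9 -246.8  263.8] F [0.5 0.  0.5] gap -0.0
[-6.590e-01  6.400e-02 -1.270e-01  1.377e+00  2.000e-03  2.777e+00]
turn units [-0.01  0.03  4.96]
turn units [-0.    0.03  2.46]
```

>>> {"op": "arm_command", "data": {
  "deltas": [
    {"x": 0.3, "y": 0.45, "z": 0, "wx": 0, "wy": 0, "wz": 1, "grip": -1},
    {"x": 0.3, "y": 0.45, "z": 0, "wx": 0, "wy": 0, "wz": 1, "grip": -1},
    {"x": 0.3, "y": 0.45, "z": 0, "wx": 0, "wy": 0, "wz": 1, "grip": -1},
    {"x": 0.3, "y": 0.45, "z": 0, "wx": 0, "wy": 0, "wz": 1, "grip": -1},
    {"x": 0.3, "y": 0.45, "z": 0, "wx": 0, "wy": 0, "wz": 1, "grip": -1}
  ]
}}

```text
clock: 10.3
tcp_pos: [0.3864, -0.1948, 0.2634]
ee_rot: [-3.138, -0.005, 0.306]
wrist_force: [0.1, 0.8, 0.2]
finger_gap: 0.0002
grip_force: 0.0
```

>>> {"op": "arm_command", "data": {
  "deltas": [
    {"x": 0.2, "y": 0.3, "z": 0, "wx": 0, "wy": 0, "wz": 1, "grip": -1},
    {"x": 0.2, "y": 0.3, "z": 0, "wx": 0, "wy": 0, "wz": 1, "grip": -1},
    {"x": 0.2, "y": 0.3, "z": 0, "wx": 0, "wy": 0, "wz": 1, "grip": -1},
    {"x": 0.2, "y": 0.3, "z": 0, "wx": 0, "wy": 0, "wz": 1, "grip": -1},
    {"x": 0.2, "y": 0.3, "z": 0, "wx": 0, "wy": 0, "wz": 1, "grip": -1}
  ]
}}

```text
clock: 10.72
tcp_pos: [0.4163, -0.15, 0.2633]
ee_rot: [-3.138, -0.005, 0.906]
wrist_force: [0.6, -1.8, 0.3]
finger_gap: 0.0001
grip_force: 0.0
```

>>> {"op": "arm_command", "data": {
  "deltas": [
    {"x": 0.1, "y": 0.2, "z": 0, "wx": 0, "wy": 0, "wz": 1, "grip": -1},
    {"x": 0.1, "y": 0.2, "z": 0, "wx": 0, "wy": 0, "wz": 1, "grip": -1},
    {"x": 0.1, "y": 0.2, "z": 0, "wx": 0, "wy": 0, "wz": 1, "grip": -1},
    {"x": 0.1, "y": 0.2, "z": 0, "wx": 0, "wy": 0, "wz": 1, "grip": -1},
    {"x": 0.1, "y": 0.2, "z": 0, "wx": 0, "wy": 0, "wz": 1, "grip": -1}
  ]
}}

```text
clock: 11.13
tcp_pos: [0.4312, -0.1202, 0.2633]
ee_rot: [-3.138, -0.005, 1.506]
wrist_force: [-0.1, 0.3, -0.2]
finger_gap: -0.0003
grip_force: 0.0
```

```bash
python3 -c "
from h import *
S=rep();print(S['joints'].round(3));turn(3.05);go((-50,-75,160))"
```

```text
t 11.1333 tcp [ 0.4312 -0.1202  0.2633] rot [-3.138 -0.005  1.506] press [-142.6 -140.4  263.3] F [-0.1  0.3 -0.2] gap -0.0
[-0.274  0.105 -0.082  1.387  0.004  1.361]
turn units [-1.000e-02 -5.000e-02  1.286e+01]
(-50, -75, 160) units [ 2.22  3.06 -3.44]
```

>>> {"op": "arm_command", "data": {
  "deltas": [
    {"x": 0, "y": 0, "z": 0, "wx": 0, "wy": 0, "wz": 1, "grip": -1},
    {"x": 0, "y": 0, "z": 0, "wx": 0, "wy": 0, "wz": 1, "grip": -1},
    {"x": 0, "y": 0, "z": 0, "wx": 0, "wy": 0, "wz": 1, "grip": -1},
    {"x": 0.2, "y": 0.3, "z": 0, "wx": 0, "wy": 0, "wz": 1, "grip": -1},
    {"x": 0.2, "y": 0.3, "z": 0, "wx": 0, "wy": 0, "wz": 1, "grip": -1}
  ]
}}

```text
clock: 11.55
tcp_pos: [0.4431, -0.1025, 0.2634]
ee_rot: [-3.138, -0.004, 2.105]
wrist_force: [-0.3, -0.6, -0.8]
finger_gap: 0.0001
grip_force: 0.0
```

>>> {"op": "arm_command", "data": {
  "deltas": [
    {"x": 0.2, "y": 0.3, "z": 0, "wx": 0, "wy": 0, "wz": 1, "grip": -1},
    {"x": 0.2, "y": 0.3, "z": 0, "wx": 0, "wy": 0, "wz": 1, "grip": -1},
    {"x": 0.2, "y": 0.3, "z": 0, "wx": 0, "wy": 0, "wz": 1, "grip": -1},
    {"x": 0.3, "y": 0.3, "z": 0, "wx": 0, "wy": 0, "wz": 1, "grip": -1},
    {"x": 0.3, "y": 0.3, "z": 0, "wx": 0, "wy": 0, "wz": 1, "grip": -1}
  ]
}}

```text
clock: 11.97
tcp_pos: [0.4794, -0.057, 0.2634]
ee_rot: [-3.138, -0.004, 2.706]
wrist_force: [-0.1, 0.4, 0.8]
finger_gap: 0.0
grip_force: 0.0
```

>>> {"op": "arm_command", "data": {
  "deltas": [
    {"x": 0.2, "y": 0.3, "z": -0.4, "wx": 0, "wy": 0, "wz": 1, "grip": -1},
    {"x": 0.2, "y": 0.3, "z": -0.6, "wx": 0, "wy": 0, "wz": 1, "grip": -1},
    {"x": 0.2, "y": 0.3, "z": -0.6, "wx": 0, "wy": 0, "wz": 1, "grip": -1},
    {"x": 0, "y": 0, "z": -0.7, "wx": 0, "wy": 0, "wz": 0, "grip": -1},
    {"x": 0, "y": 0, "z": -0.5, "wx": 0, "wy": 0, "wz": 0, "grip": -1}
  ]
}}

```text
clock: 12.38
tcp_pos: [0.4968, -0.0299, 0.1777]
ee_rot: [-3.138, -0.006, 3.062]
wrist_force: [-0.9, 0.4, -0.2]
finger_gap: 0.0004
grip_force: 0.0
```

```bash
python3 -c "
from h import *
S=rep();turn(3.05);go((-50,-75,120));hest()
for c in('scene','top','wrist'):
  for d in landmark_of(c,'release_top')[:1]: print(c,d['confidence'],((w(c,d['centre'])-o)@R*1e3).round(1))"
```

```text
t 12.3833 tcp [ 0.4968 -0.0299  0.1777] rot [-3.138 -0.006  3.062] press [-51.4 -76.2 177.7] F [-0.9  0.4 -0.2] gap 0.0
turn units [ 0.02 -0.05 -0.1 ]
(-50, -75, 120) units [ 0.03  0.05 -1.92]
t 12.3833 tcp [ 0.4968 -0.0299  0.1777] rot [-3.138 -0.006  3.062] press [-51.4 -76.2 177.7] F [-0.9  0.4 -0.2] gap 0.0
joint est 0.2387176214588168
joint est 0.31618543904723706
scene 0.93 [  30.7 -207.4  175.3] 0.7610054206186969
top 0.59 [  26.3 -207.7  167. ] 0.8229114759180238
scene 0.54 [-50.7 -72.4 111.2]
top 0.7 [135.8  74.1   2.1]
wrist 0.96 [-50.4 -73.9 111.1]
```

>>> {"op": "arm_command", "data": {
  "deltas": [
    {"x": 0, "y": 0.03, "z": -0.7, "wx": 0, "wy": 0, "wz": 0, "grip": -1},
    {"x": 0, "y": 0.02, "z": -0.7, "wx": 0, "wy": 0, "wz": 0, "grip": -1},
    {"x": 0, "y": 0, "z": -0.5, "wx": 0, "wy": 0, "wz": 0, "grip": -1},
    {"x": 0, "y": 0, "z": -0.3, "wx": 0, "wy": 0, "wz": 0, "grip": -1},
    {"x": 0, "y": 0, "z": -0.2, "wx": 0, "wy": 0, "wz": 0, "grip": -1}
  ]
}}

```text
clock: 13.25
tcp_pos: [0.4966, -0.029, 0.107]
ee_rot: [-3.138, -0.005, 3.06]
wrist_force: [-7.3, 1.5, 10.6]
finger_gap: 0.0
grip_force: 4.3
```

>>> {"op": "arm_command", "data": {
  "deltas": [
    {"x": 0, "y": 0, "z": -0.15, "wx": 0, "wy": 0, "wz": 0, "grip": -1},
    {"x": 0, "y": 0, "z": 0, "wx": 0, "wy": 0, "wz": 0, "grip": -1}
  ]
}}

```text
clock: 13.42
tcp_pos: [0.497, -0.029, 0.1029]
ee_rot: [-3.138, -0.005, 3.06]
wrist_force: [-3.3, 0.1, 4.3]
finger_gap: 0.0001
grip_force: 2.2
```

>>> {"op": "arm_command", "data": {
  "deltas": [
    {"x": 0, "y": 0, "z": -0.12, "wx": 0, "wy": 0, "wz": 0, "grip": -1},
    {"x": 0, "y": 0, "z": 0, "wx": 0, "wy": 0, "wz": 0, "grip": -1},
    {"x": 0, "y": 0, "z": 0, "wx": 0, "wy": 0, "wz": 0, "grip": -1},
    {"x": 0, "y": 0, "z": 0, "wx": 0, "wy": 0, "wz": 0, "grip": -1},
    {"x": 0, "y": 0, "z": 0, "wx": 0, "wy": 0, "wz": 0, "grip": -1}
  ]
}}

```text
clock: 13.83
tcp_pos: [0.4976, -0.0291, 0.1009]
ee_rot: [-3.138, -0.003, 3.06]
wrist_force: [-8.1, 0.1, 17.1]
finger_gap: 0.0001
grip_force: 8.8
```

```bash
python3 -c "
from h import *
hest();save('scene','s2')"
```

```text
t 13.8333 tcp [ 0.4976 -0.0291  0.1009] rot [-3.138e+00 -3.000e-03  3.060e+00] press [-50.4 -75.6 100.9] F [-8.1  0.1 17.1] gap 0.0
joint est 2.54951390713799
joint est 2.4784344411359793
scene 0.73 [  30.3 -150.9  262.1] -0.025799407336217328
top 0.59 [  27.7 -151.6  260.4] -0.01445697795452372
```

>>> {"op": "arm_command", "data": {
  "deltas": [
    {"x": 0, "y": 0, "z": 0.5, "wx": 0, "wy": 0, "wz": 0, "grip": -1},
    {"x": 0, "y": 0, "z": 0.9, "wx": 0, "wy": 0, "wz": 0, "grip": -1},
    {"x": -0.3, "y": 0, "z": 0.9, "wx": 0, "wy": 0, "wz": 0, "grip": -1},
    {"x": -0.4, "y": 0, "z": 0.9, "wx": 0, "wy": 0, "wz": 0, "grip": -1},
    {"x": -0.4, "y": 0, "z": 0.9, "wx": 0, "wy": 0, "wz": 0, "grip": -1}
  ]
}}

```text
clock: 14.6
tcp_pos: [0.4638, -0.029, 0.2242]
ee_rot: [-3.138, -0.003, 3.06]
wrist_force: [-0.4, 0.0, -0.4]
finger_gap: -0.0003
grip_force: 0.0
```

>>> {"op": "arm_command", "data": {
  "deltas": [
    {"x": -0.3, "y": 0.3, "z": 0.9, "wx": 0, "wy": 0, "wz": 0, "grip": -1},
    {"x": -0.2, "y": 0.8, "z": 0.6, "wx": 0, "wy": 0, "wz": 0, "grip": -1},
    {"x": -0.2, "y": 0.9, "z": 0, "wx": 0, "wy": 0, "wz": 0, "grip": -1},
    {"x": 0, "y": 0.9, "z": 0, "wx": 0, "wy": 0, "wz": 0, "grip": -1},
    {"x": 0, "y": 0.9, "z": 0, "wx": 0, "wy": 0, "wz": 0, "grip": -1}
  ]
}}

```text
clock: 15.02
tcp_pos: [0.4432, 0.0861, 0.2686]
ee_rot: [-3.139, -0.002, 3.06]
wrist_force: [0.9, -0.6, -0.3]
finger_gap: 0.0002
grip_force: 0.0
```

>>> {"op": "arm_command", "data": {
  "deltas": [
    {"x": 0, "y": 0.9, "z": 0, "wx": 0, "wy": 0, "wz": 0, "grip": -1},
    {"x": 0, "y": 0.9, "z": 0, "wx": 0, "wy": 0, "wz": 0, "grip": -1},
    {"x": 0, "y": 0.9, "z": 0, "wx": 0, "wy": 0, "wz": 0, "grip": -1},
    {"x": 0, "y": 0.9, "z": 0, "wx": 0, "wy": 0, "wz": 0, "grip": -1},
    {"x": 0, "y": 0.9, "z": 0, "wx": 0, "wy": 0, "wz": 0, "grip": -1}
  ]
}}

```text
clock: 15.43
tcp_pos: [0.4431, 0.2215, 0.2681]
ee_rot: [-3.139, -0.003, 3.06]
wrist_force: [1.4, -0.8, -0.1]
finger_gap: -0.0001
grip_force: 0.0
```

```bash
python3 -c "
from h import *
S=rep();go((-10,212,100));hest()
for q in('treadle_pad','treadle_hinge','release_top'):
 for c in('scene','top','wrist'):
  for d in landmark_of(c,q)[:1]: print(q,c,d['confidence'],((w(c,d['centre'])-o)@R*1e3).round(1))"
```

```text
t 15.4333 tcp [0.4431 0.2215 0.2681] rot [-3.139e+00 -3.000e-03  3.060e+00] press [-21.2 179.2 268.1] F [ 1.4 -0.8 -0.1] gap -0.0
(-10, 212, 100) units [ 0.    1.16 -5.6 ]
t 15.4333 tcp [0.4431 0.2215 0.2681] rot [-3.139e+00 -3.000e-03  3.060e+00] press [-21.2 179.2 268.1] F [ 1.4 -0.8 -0.1] gap -0.0
joint est -1.6912167978229282
joint est -1.6849259312388198
scene 0.65 [  30.6 -153.9  263.7] -0.013748016659123508
top 0.54 [  27.6 -153.2  257.6] 0.007638467369754154
treadle_pad scene 0.74 [-11.8 209.4  71.3]
treadle_pad top 0.61 [-10.1 211.6  70.3]
treadle_pad wrist 0.96 [ -3.4 210.   63.6]
treadle_hinge scene 0.84 [ -7.6 140.6  31.8]
treadle_hinge top 0.69 [ -9.7 140.8  34.6]
treadle_hinge wrist 0.57 [ -8.  140.2  31.9]
release_top scene 0.74 [32.1 75.2 57. ]
release_top top 0.62 [-49.1 -72.2 111.3]
release_top wrist 0.76 [-54.1 -76.5 113.5]
```

>>> {"op": "arm_command", "data": {
  "deltas": [
    {"x": 0, "y": 0.6, "z": -0.5, "wx": 0, "wy": 0, "wz": 0, "grip": -1},
    {"x": 0, "y": 0.6, "z": -0.9, "wx": 0, "wy": 0, "wz": 0, "grip": -1},
    {"x": 0, "y": 0, "z": -1, "wx": 0, "wy": 0, "wz": 0, "grip": -1},
    {"x": 0, "y": 0, "z": -1, "wx": 0, "wy": 0, "wz": 0, "grip": -1},
    {"x": 0, "y": 0, "z": -1, "wx": 0, "wy": 0, "wz": 0, "grip": -1}
  ]
}}

```text
clock: 16.6
tcp_pos: [0.4429, 0.2562, 0.1339]
ee_rot: [-3.138, -0.004, 3.061]
wrist_force: [1.1, -0.9, 0.1]
finger_gap: 0.0001
grip_force: 0.0
```

>>> {"op": "arm_command", "data": {
  "deltas": [
    {"x": 0, "y": 0, "z": -0.8, "wx": 0, "wy": 0, "wz": 0, "grip": -1},
    {"x": 0, "y": 0, "z": -0.5, "wx": 0, "wy": 0, "wz": 0, "grip": -1},
    {"x": 0, "y": 0, "z": -0.3, "wx": 0, "wy": 0, "wz": 0, "grip": -1},
    {"x": 0, "y": 0, "z": 0, "wx": 0, "wy": 0, "wz": 0, "grip": -1}
  ]
}}

```text
clock: 16.93
tcp_pos: [0.4422, 0.2555, 0.0857]
ee_rot: [-3.137, -0.007, 3.06]
wrist_force: [-1.2, -0.3, 0.2]
finger_gap: -0.0
grip_force: 0.0
```

```bash
python3 -c "
from h import *
rep()
camera('top');camera('scene')
for c in('scene','top'):
  for d in landmark_of(c,'heel')[:4]: print(c,d['confidence'],((w(c,d['centre'])-o)@R*1e3).round(1))"
```

```text
t 16.9333 tcp [0.4422 0.2555 0.0857] rot [-3.137 -0.007  3.06 ] press [-11.1 211.6  85.7] F [-1.2 -0.3  0.2] gap -0.0
scene 0.9 [-163.   299.7    1.1]
scene 0.89 [237.2 259.3  -0.4]
scene 0.57 [34.2 76.5 44.8]
top 0.93 [235.1 256.8   2.1]
top 0.48 [29.9 76.9 47.2]
```

Heel is still on the bed, so I'm pressing the treadle smoothly.

>>> {"op": "arm_command", "data": {
  "deltas": [
    {"x": 0, "y": 0, "z": -0.3, "wx": 0, "wy": 0, "wz": 0, "grip": -1},
    {"x": 0, "y": 0, "z": -0.1, "wx": 0, "wy": 0, "wz": 0, "grip": -1},
    {"x": 0, "y": 0, "z": -0.1, "wx": 0, "wy": 0, "wz": 0, "grip": -1},
    {"x": 0, "y": 0, "z": -0.1, "wx": 0, "wy": 0, "wz": 0, "grip": -1},
    {"x": 0, "y": 0, "z": -0.1, "wx": 0, "wy": 0, "wz": 0, "grip": -1}
  ]
}}

```text
clock: 17.55
tcp_pos: [0.4432, 0.2563, 0.0663]
ee_rot: [-3.139, -0.004, 3.06]
wrist_force: [-1.6, 2.1, 9.1]
finger_gap: 0.0002
grip_force: 4.0
```

>>> {"op": "arm_command", "data": {
  "deltas": [
    {"x": 0, "y": 0, "z": -0.1, "wx": 0, "wy": 0, "wz": 0, "grip": -1},
    {"x": 0, "y": 0, "z": -0.1, "wx": 0, "wy": 0, "wz": 0, "grip": -1},
    {"x": 0, "y": 0, "z": -0.1, "wx": 0, "wy": 0, "wz": 0, "grip": -1},
    {"x": 0, "y": 0, "z": -0.1, "wx": 0, "wy": 0, "wz": 0, "grip": -1},
    {"x": 0, "y": 0, "z": -0.1, "wx": 0, "wy": 0, "wz": 0, "grip": -1}
  ]
}}

```text
clock: 17.97
tcp_pos: [0.4437, 0.2569, 0.0519]
ee_rot: [-3.14, -0.003, 3.061]
wrist_force: [0.7, 2.1, 11.7]
finger_gap: 0.0004
grip_force: 5.4
```

>>> {"op": "arm_command", "data": {
  "deltas": [
    {"x": 0, "y": 0, "z": -0.1, "wx": 0, "wy": 0, "wz": 0, "grip": -1},
    {"x": 0, "y": 0, "z": -0.1, "wx": 0, "wy": 0, "wz": 0, "grip": -1},
    {"x": 0, "y": 0, "z": -0.08, "wx": 0, "wy": 0, "wz": 0, "grip": -1},
    {"x": 0, "y": 0, "z": 0, "wx": 0, "wy": 0, "wz": 0, "grip": -1}
  ]
}}

```text
clock: 18.3
tcp_pos: [0.4436, 0.257, 0.0431]
ee_rot: [-3.14, -0.004, 3.061]
wrist_force: [-0.4, 4.5, 8.8]
finger_gap: 0.0
grip_force: 4.0
```

>>> {"op": "arm_command", "data": {
  "deltas": [
    {"x": 0, "y": 0, "z": -0.1, "wx": 0, "wy": 0, "wz": 0, "grip": -1},
    {"x": 0, "y": 0, "z": -0.1, "wx": 0, "wy": 0, "wz": 0, "grip": -1},
    {"x": 0, "y": 0, "z": 0, "wx": 0, "wy": 0, "wz": 0, "grip": -1}
  ]
}}

```text
clock: 18.55
tcp_pos: [0.4439, 0.2574, 0.0404]
ee_rot: [3.141, -0.002, 3.061]
wrist_force: [-19.1, -4.7, 66.4]
finger_gap: 0.0001
grip_force: 33.3
```

```bash
python3 -c "
from h import *
rep()
im=save('scene','s3');cv2.imwrite('pics/c3.png',cv2.resize(im[140:320,200:440],None,fx=3,fy=3)[:,:,::-1])"
```

```text
t 18.55 tcp [0.4439 0.2574 0.0404] rot [ 3.141e+00 -2.000e-03  3.061e+00] press [ -8.8 212.8  40.4] F [-19.1  -4.7  66.4] gap 0.0
```

View pics/c3.png

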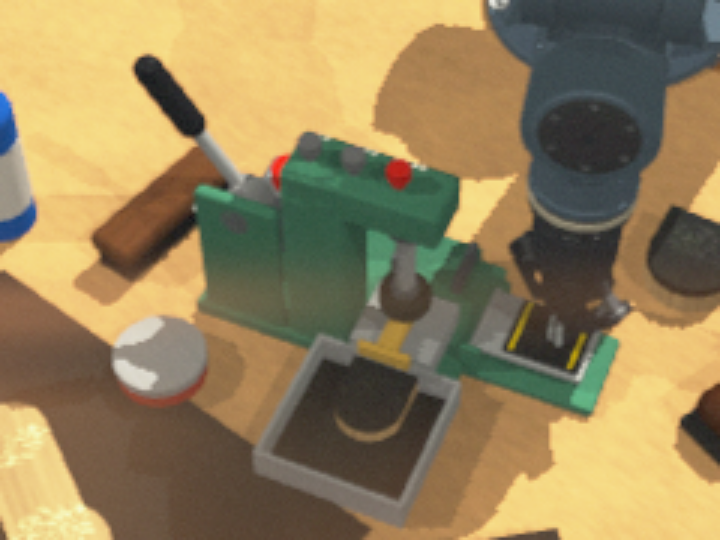

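The treadle is on its stop (66 N), and the heel is in the tray at crop (375,405). I'll let the treadle up slowly and move clear.

>>> {"op": "arm_command", "data": {
  "deltas": [
    {"x": 0, "y": 0, "z": 0.15, "wx": 0, "wy": 0, "wz": 0, "grip": -1},
    {"x": 0, "y": 0, "z": 0.2, "wx": 0, "wy": 0, "wz": 0, "grip": -1},
    {"x": 0, "y": 0, "z": 0.2, "wx": 0, "wy": 0, "wz": 0, "grip": -1},
    {"x": 0, "y": 0, "z": 0.2, "wx": 0, "wy": 0, "wz": 0, "grip": -1},
    {"x": 0, "y": 0, "z": 0.2, "wx": 0, "wy": 0, "wz": 0, "grip": -1}
  ]
}}

```text
clock: 19.02
tcp_pos: [0.443, 0.2558, 0.0657]
ee_rot: [-3.138, -0.005, 3.06]
wrist_force: [0.6, -1.6, 2.8]
finger_gap: -0.0
grip_force: 1.3
```

>>> {"op": "arm_command", "data": {
  "deltas": [
    {"x": 0, "y": 0, "z": 0.3, "wx": 0, "wy": 0, "wz": 0, "grip": -1},
    {"x": 0, "y": 0, "z": 0.6, "wx": 0, "wy": 0, "wz": 0, "grip": -1},
    {"x": 0, "y": 0, "z": 0.8, "wx": 0, "wy": 0, "wz": 0, "grip": -1},
    {"x": 0, "y": 0, "z": 0.8, "wx": 0, "wy": 0, "wz": 0, "grip": -1},
    {"x": 0, "y": 0, "z": 0.8, "wx": 0, "wy": 0, "wz": 0, "grip": -1}
  ]
}}

```text
clock: 19.43
tcp_pos: [0.4425, 0.256, 0.1657]
ee_rot: [-3.138, -0.005, 3.06]
wrist_force: [0.5, 0.6, 0.3]
finger_gap: 0.0001
grip_force: 0.0
```

>>> {"op": "arm_command", "data": {
  "deltas": [
    {"x": -0.2, "y": 0, "z": 0.5, "wx": 0, "wy": 0, "wz": 0, "grip": -1},
    {"x": -0.2, "y": 0, "z": 0.5, "wx": 0, "wy": 0, "wz": 0, "grip": -1},
    {"x": 0, "y": 0, "z": 0, "wx": 0, "wy": 0, "wz": 0, "grip": -1},
    {"x": 0, "y": 0, "z": 0, "wx": 0, "wy": 0, "wz": 0, "grip": -1},
    {"x": 0, "y": 0, "z": 0, "wx": 0, "wy": 0, "wz": 0, "grip": -1}
  ]
}}

```text
clock: 19.85
tcp_pos: [0.4308, 0.256, 0.1937]
ee_rot: [-3.138, -0.005, 3.06]
wrist_force: [0.4, -0.3, -0.7]
finger_gap: 0.0001
grip_force: 0.0
```

```bash
python3 -c "
from h import *
rep();camera('top')
im=save('scene','s4');cv2.imwrite('pics/c4.png',cv2.resize(im[140:320,200:440],None,fx=3,fy=3)[:,:,::-1])
for q in('heel','treadle_pad','release_top','handle_grip'):
 for c in('scene','top'):
  print(q,c,[((w(c,d['centre'])-o)@R*1e3).round(0) for d in landmark_of(c,q)[:3]])
for q in('boot','spray','brush','polish'): print(q,[w('scene',d['centre']).round(3) for d in landmark_of('scene',q)[:1]])"
```

```text
t 19.85 tcp [0.4308 0.256  0.1937] rot [-3.138 -0.005  3.06 ] press [-21.7 215.7 193.7] F [ 0.4 -0.3 -0.7] gap 0.0
heel scene [array([-162.,  300.,   -1.]), array([110.,  72.,   5.]), array([238., 259.,   3.])]
heel top [array([108.,  73.,   7.]), array([235., 256.,  -0.]), array([-52., -76., 115.])]
treadle_pad scene [array([-12., 211.,  69.]), array([ 3.,  2., -4.]), array([34., 76., 42.])]
treadle_pad top [array([ -7., 212.,  72.])]
release_top scene [array([-51., -72., 110.])]
release_top top [array([ 31., -73., 148.]), array([-49., -76., 114.]), array([136.,  72.,   3.])]
handle_grip scene [array([137.,  75.,   9.]), array([  29., -151.,  262.]), array([-11., 213.,  70.])]
handle_grip top [array([  26., -152.,  257.]), array([ 38.,  33., 236.])]
boot [array([0.333, 0.433, 0.   ])]
spray [array([ 0.665, -0.271,  0.   ])]
brush [array([ 0.568, -0.14 , -0.001])]
polish [array([ 0.69 , -0.012, -0.003])]
```

View pics/c4.png

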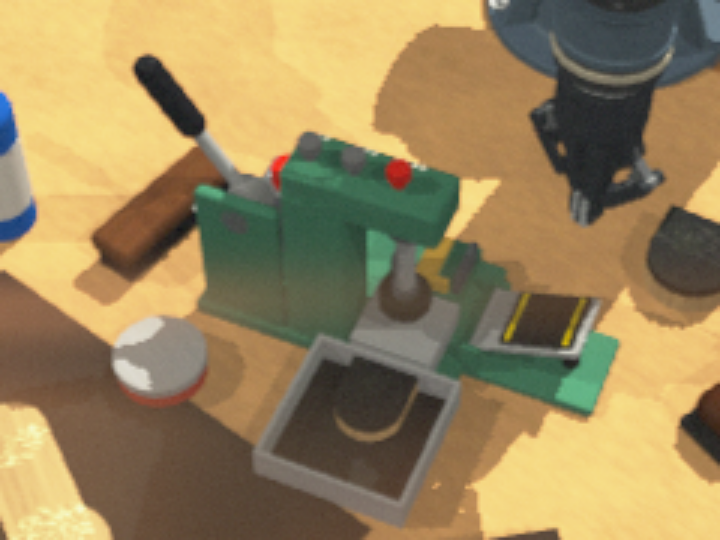

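The heel lies in the tray at (375,400). The treadle, handle and button are up, and the boot, bottle, brush and tin haven't moved.

```bash
python3 -c "
from workcell import *
print(job_done())"
```

```text
the job is handed in; nothing more can be done
None
```

The job is handed in: I clamped the heel at the fourth notch, released it, and kicked it into the tray; the last picture showed the handle, button and treadle up and the boot, bottle, brush and tin in place. No verdict was returned.

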